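# Contact-test both ends of a heat sink on a sloping test stand

## Robot

A 7-joint arm with a two-finger parallel gripper is mounted at the origin on the work surface. World frame = base frame: x ahead of the robot, y to its left, z up, the work surface at z = 0. Lengths are in m, angles in rad, forces in N, time in s.
With the tool pointing down it reaches from about 0.425 to 0.925 m from the base axis. Payload 6.8 kg.
Tool frame: the origin (TCP) lies between the finger pads; the fingertips stand 17 mm ahead of it and the grasp point (between the pads) lies 2 mm behind it; z points along the fingers, x is the direction in which the jaws open and shut, and the axes are right-handed (so a half turn about z gives the same grasp; the last joint's range is limited). The gripper opens to 85 mm and grips with 20 to 120 N. Pads are 22 mm wide; open, the fingers measure 114 mm over their backs; the gripper's body (76 mm by 85 mm) begins 54 mm behind the grasp point. The pads swing forward as they close: fully open they stand 13 mm farther back than shut.
Start: joints at [1.176, 0.477, 0.022, 1.555, -0.011, 1.109, -0.083], TCP at [0.191, -0.647, 0.248] pointing down, gripper open.
Joint ranges: [-2.96, 2.96], [-0.34, 2.1], [-1.41, 1.46], [0.24, 2.44], [-1.37, 4.51], [0.17, 1.92], [-2.96, 2.96]. Speed limits (rad/s): [2.39, 2.39, 3.14, 3.14, 3.14, 3.14, 3.14].

## Interface

Orientations are given as a unit quaternion [w, x, y, z].
In Python, from station import readout, read_camera, get_calibration, bot, models gives the robot as it stands.
- The arm moves only by the tool carry_out, never from a script. Its argument "deltas" is a list of rows, each a list of 2 entries, a list of its own where there are three numbers: the shift along the tool's x, y, z in cm, then the turn about the tool's z in degrees. A call has 1 to 10 rows; each row is the pose to reach, as a shift and turn from the pose measured when the call began, along the tool's axes at that moment; what a row does not reach only later rows make up. A row lasts 1/8 s, in which the tool goes at most 62.5 mm and 10.7 degrees, less where a joint would pass 70% of its speed; a pose out of reach is approached as far as the arm can. A call with a gripper value outside its range is refused whole. "hand" is the opening, from 0 (shut) to 1 (fully open), set as the call begins (left out, the last holds). The fingers move at their own pace and stop on an object; "newtons" is the grip in N (left out, the last holds). Time passes only in rows, so rows that repeat a pose let the fingers close. It gives the time, the measured TCP pose, the force and the opening at its end, in the units of the state.
- readout.get_obs(): the state, without advancing time (a new reading comes with each control period).
- read_camera(name): name is "side" or "top"; returns the picture (400x640x3 uint8, red, green, blue); there is no depth.
- get_calibration(name): a dict with "fov_y" (degrees; the focal length in pixels is half the picture's height over the tangent of half this angle, whatever the lens; pixels are square), "cx", "cy" (the principal point, pixels), "world_from_camera" (4x4, takes a point from camera to world coordinates). Camera axes: x right, y down, z forward; pixel columns grow to the right and rows downward; lengths in m; the calibration is good to about 2 mm. A picture is of the moment at which its call begins. get_calibration takes no time and is no camera call.
- bot.hand_in(): hands the job in, once; it reports no verdict.
Trained networks look in the newest picture that a camera, given by its name, has taken for a name from the list of things; names that differ only in an ending like _2 or _b are one class to them, and where a whole thing is asked for, a point or a joint stands for the part that bears it (a point fixed in the world has none). Each returns a list of dicts, best first, with "score" (0 to 1); they miss things now and then, are a little off and sometimes report something else, mostly with a low value. They report only what shows in the picture. A call takes as long as a camera call.
- models.spot_in(query, camera): "centre" ([row, column] in pixels, amid what is visible of it).
The state is a dict: "t": time; "q": joint angles; "joint_vel": joint speeds; "joint_torque": joint torques, N m; "eef_pos": TCP position; "tool_rot": TCP orientation; "contact_force": force on the tool from outside, world axes, zero at the start; "torque": the same for the moment, N m; "gripper_width": opening from 0.0 (shut) to 1.0 (fully open).
Only numpy, scipy, OpenCV 4.12 (cv2) and the standard library are available. Lean on these libraries where they do the work, as an engineer would, in place of code of your own. Each camera call takes 0.05 s, during which the arm holds its last target. There are 200 camera calls.

## Task

Test both ends of the heat sink on the sloping stand: lay it flat on the bed, square to and centred on the brass bar, and slide it down the slope tongue end first until it has pushed the spring bar fully home for a moment. Then turn the heat sink end for end and push the bar fully home in the same way with the finned end, and let go, leaving it lying flat and square on the bed with its finned end at the bar. Leave the jar, screwdriver, meter and iron holder where they are.

Things in the scene. Friction and masses are not known exactly. Their poses are not given: they have to be found in the camera images.
- heatsink: Loose aluminium heat sink, 80 long (x), 44 wide (y), 33 high (z) mm, 0.16 kg, fins up. Base 8 thick over the full length; six fins along x from x=-40 to +24, z to 33, outer two flush with the sides: grip across the 44 mm over the fins. From x=+24 to +40 the base is a bare tongue with two dark screw holes. Origin: centre of underside; x to the tongue end, z up.
- tongue_end (a point): Middle of the end face of the heat sink's bare tongue, 4 mm above its underside (heat sink frame x=+40 mm); axes as the heat sink's.
- finned_end (a point): Middle of the heat sink's other end face, where fins and base end flush (heat sink frame x=-40 mm), 4 mm above its underside; axes as the heat sink's.
- stand: Test stand fixed to the bench, foot 190 (x) x 120 (y) x 8 mm carrying the sloping bed, about 95 high at its far end (+x). Low end of the bed roughly towards the robot. Origin: under its foot, level with the bench, x towards the high end.
- bed_datum (a point): Fixed point on the surface of the stand's white bed, mid-width, under the bar's front face when the bar is out. x points up the 28 degree slope, square to the bar; y along the bar; z out of the bed. Bed 100 wide, x=0 to 135 mm, no side walls. Behind the bar a bent steel bracket stands across the low end: front at x=-21 mm, top 26 mm above the bed.
- bar_face (a point): Middle of the front face of the brass spring bar across the bed's low end: 60 long (y), 12 thick (x), 2 to 17 mm above the bed. The point is 9.5 mm above the bed, at x=0 in the bed_datum frame when the bar is out; axes as bed_datum. It slides down the slope (-x) when pushed.
- bar (a joint): Travel of the brass bar down the slope in m: 0 out, 0.008 fully home (its back 1 mm from the bracket, hard stop). The spring takes about 1.6 N at the start and 5 N when home, and pushes back when let go.
- jar: Bystander: small white jar with a white cap, 48 mm across, 55 high. Origin: centre of the underside.
- screwdriver: Bystander: black-handled screwdriver, 170 long, lying along its x. Origin on its underside.
- meter: Bystander: black multimeter lying on its back, 150 (x) x 78 (y) x 42 mm. Origin: centre of the underside.
- iron_holder: Bystander: soldering-iron holder, white foot 130 (x) x 70 (y) x 20 with a blue hood 94 high over its +x half. Origin: centre of the underside.

How it is judged:
On the way, in this order (a step that is already met when the one before it is completed fails the run):
1. the tongue end, lying flat, square and central on the bed, has pushed the bar home (angle between the x axis of heatsink and the x axis of bed_datum, either way round below 0.14 rad and angle between the z axis of heatsink and the z axis of bed_datum, either way round below 0.12 rad and z of tongue_end in the frame of bed_datum between -0.002 and 0.009 m and y of tongue_end in the frame of bed_datum between -0.018 and 0.018 m and value of joint bar above 0.0055 m and x of tongue_end in the frame of bed_datum below -0.004 m), for 0.2 s.
2. turned end for end, the finned end has pushed the bar home in the same way (angle between the x axis of heatsink and the x axis of bed_datum, either way round below 0.14 rad and angle between the z axis of heatsink and the z axis of bed_datum, either way round below 0.12 rad and z of finned_end in the frame of bed_datum between -0.002 and 0.009 m and y of finned_end in the frame of bed_datum between -0.018 and 0.018 m and value of joint bar above 0.0055 m and x of finned_end in the frame of bed_datum below -0.004 m), for 0.2 s.
At the end, for the whole second after the job is handed in: The heat sink lies at rest on the bed: flat within 7 degrees, its length square to the bar within 8 degrees, central within 18 mm, its finned end at the bar (no more than 10 mm up the slope from the bar's out position). A bar counts as home beyond 5.5 of its 8 mm (angle between the x axis of heatsink and the x axis of bed_datum, either way round below 0.14 rad and angle between the z axis of heatsink and the z axis of bed_datum, either way round below 0.12 rad and z of finned_end in the frame of bed_datum between -0.002 and 0.009 m and y of finned_end in the frame of bed_datum between -0.018 and 0.018 m and x of finned_end in the frame of bed_datum between -0.012 and 0.01 m and linear speed of heatsink below 0.02 m/s); the robot touches nothing.
It fails at once if the jar is moved more than 30 mm (distance of jar from where it was at the start of the episode above 0.03 m).
It fails at once if the screwdriver is moved more than 30 mm (distance of screwdriver from where it was at the start of the episode above 0.03 m).
It fails at once if the meter is moved more than 30 mm (distance of meter from where it was at the start of the episode above 0.03 m).
It fails at once if the iron holder is moved more than 30 mm (distance of iron_holder from where it was at the start of the episode above 0.03 m).
It also fails if it takes over 56 s, if anything falls off the work surface, if the arm or the gripper's body presses on something with over 40 N, if the wrist force passes 120 N, or if a joint passes its speed limit or range.

## Working session

There is one attempt and no reset: what is moved stays moved. The work goes in short steps, Python scripts to look and compute and a tool call to move; the robot and the scene stay as the last step left them, time stands still between calls to the robot, and variables do not carry over. Pictures are saved under pics/ and viewed, about 8 in all and at most 12, crops included, and the job is handed in when it is done.

Besides the shell and the picture viewer there is one more tool, called after "Request:" as a command line: name --argument value ..., lists and objects as JSON in quotes. carry_out: Moves the arm, as the interface text tells. Its arguments: {"type":"object","properties":{"deltas":{"type":"array"},"hand":{"type":"number"},"newtons":{"type":"number"}},"required":["deltas"]}

```bash
mkdir -p pics; ls
python3 - <<'E'
from station import readout, read_camera, get_calibration, bot, models
import cv2
print(readout.get_obs())
for c in("side","top"):
    im=read_camera(c); cv2.imwrite(f"pics/{c}0.png",im[:,:,::-1])
    k=get_calibration(c); print(c,k)
    for n in("heatsink","stand","bar_face","tongue_end","finned_end","jar","meter","screwdriver","iron_holder"):
        print(n,[(x['centre'],round(x['score'],2)) for x in models.spot_in(n,c)[:2]])
E
```

```text
pics
{'t': 0.0, 'q': array([ 1.17594089,  0.47780284,  0.02235091,  1.55644384, -0.01149942,
        1.10932279, -0.08312162]), 'joint_vel': array([ 1.04553772e-03, -3.42860060e-04, -1.50203517e-03,  6.20860353e-05,
       -1.06896910e-03, -1.84018855e-03,  6.36104319e-04]), 'joint_torque': array([-5.76555158e-04, -5.96444607e+01,  1.60792831e+00, -2.81196070e+01,
        1.24897849e-02,  9.23870655e-03, -2.49629880e-05]), 'eef_pos': array([ 0.19073924, -0.6469014 ,  0.2473273 ]), 'tool_rot': array([-4.94353731e-04,  8.00884301e-01, -5.98818405e-01, -7.80904683e-04]), 'contact_force': array([ 0.00724477, -0.10868315, -0.94773473]), 'torque': array([-0.04969986, -0.04705235,  0.00564491]), 'gripper_width': 0.9995566819786011}
side {'fov_y': 42.897577287100205, 'cx': 322.0187481244718, 'cy': 198.83787231471032, 'world_from_camera': array([[-0.95683999, -0.21301926,  0.19768671,  0.31721865],
       [-0.29027971,  0.66786837, -0.68533899,  1.11078007],
       [ 0.01396171, -0.71314419, -0.70087833,  1.1725062 ],
       [ 0.        ,  0.        ,  0.        ,  1.        ]])}
heatsink [([
[... 344 characters left out ...]
2215, 'cx': 316.3595657089849, 'cy': 196.97559498357032, 'world_from_camera': array([[ 0.01881534, -0.99259084,  0.12003921,  0.47665765],
       [-0.99982216, -0.01852572,  0.0035283 , -0.01900051],
       [-0.00127835, -0.12008425, -0.99276288,  1.19946596],
       [ 0.        ,  0.        ,  0.        ,  1.        ]])}
heatsink [([211.8, 358.2], 0.97)]
stand [([229.4, 262.4], 0.77)]
bar_face [([248.3, 253.2], 0.72), ([211.9, 360.3], 0.52)]
tongue_end [([213.1, 358.3], 0.64)]
finned_end [([210.0, 358.6], 0.79), ([145.2, 259.8], 0.25)]
jar [([144.7, 258.0], 0.76), ([148.3, 371.4], 0.63)]
meter [([241.6, 139.5], 0.77)]
screwdriver [([149.4, 374.4], 0.51)]
iron_holder [([220.8, 480.3], 0.96)]
```

View pics/top0.png

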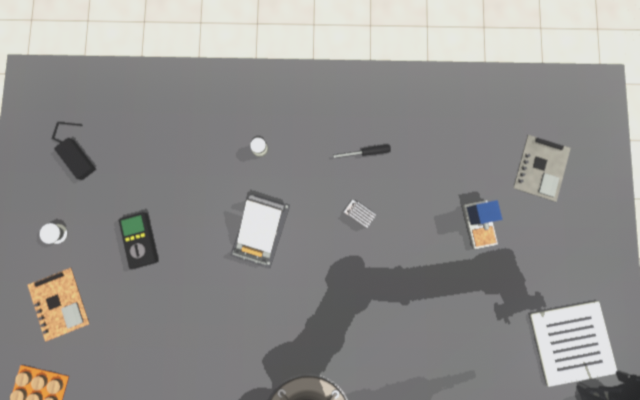

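View pics/side0.png

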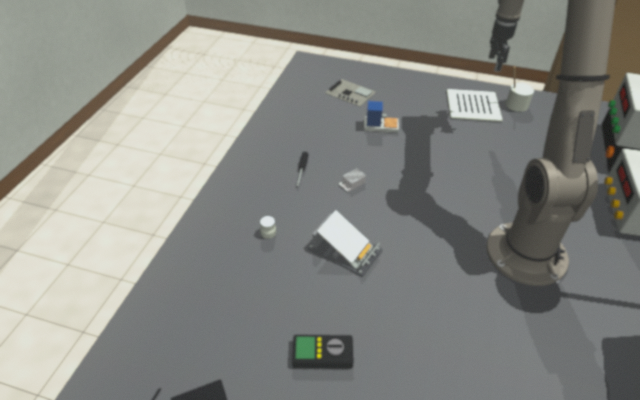

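Run:
```python
import cv2,numpy as np
t=cv2.imread("pics/top0.png");s=cv2.imread("pics/side0.png")
def crop(im,r,c,h,w,k):
    o=cv2.resize(im[r:r+h,c:c+w],None,fx=k,fy=k,interpolation=cv2.INTER_CUBIC)
    for i in range(0,h,10): cv2.putText(o,str(r+i),(0,i*k+4),0,.35,(0,0,255),1); cv2.line(o,(0,i*k),(w*k,i*k),(0,0,255) if i==0 else (90,90,200),1) if i%10==0 else 0
    for i in range(0,w,10): cv2.putText(o,str(c+i),(i*k,10),0,.35,(0,255,255),1); cv2.line(o,(i*k,0),(i*k,h*k),(90,200,90),1)
    return o
a=crop(t,185,220,90,80,6); b=crop(t,190,335,45,50,6); b=cv2.copyMakeBorder(b,0,540-270,0,0,0)
cv2.imwrite("pics/c1.png",np.hstack([a,b]))
a=crop(s,205,300,75,90,6); b=crop(s,160,330,40,45,6); b=cv2.copyMakeBorder(b,0,450-240,0,0,0)
cv2.imwrite("pics/c2.png",np.hstack([a,b])[:, :800+20][:, :800])
```

```text
(no output)
```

View pics/c1.png

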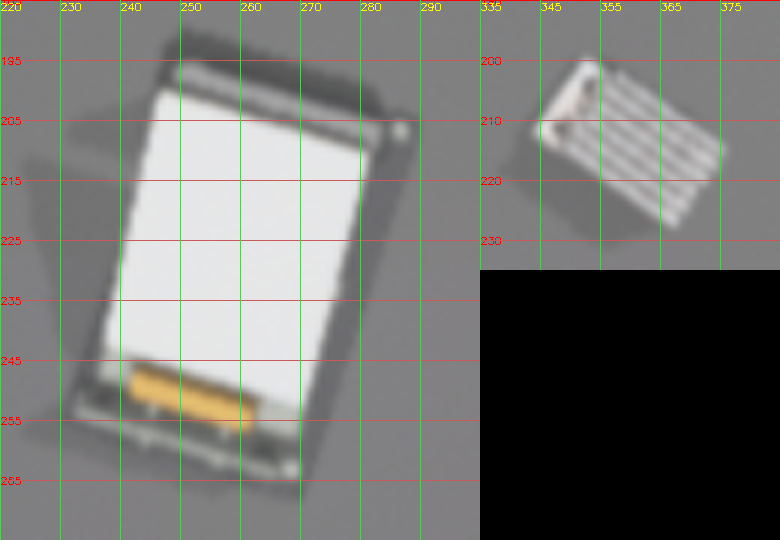

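View pics/c2.png

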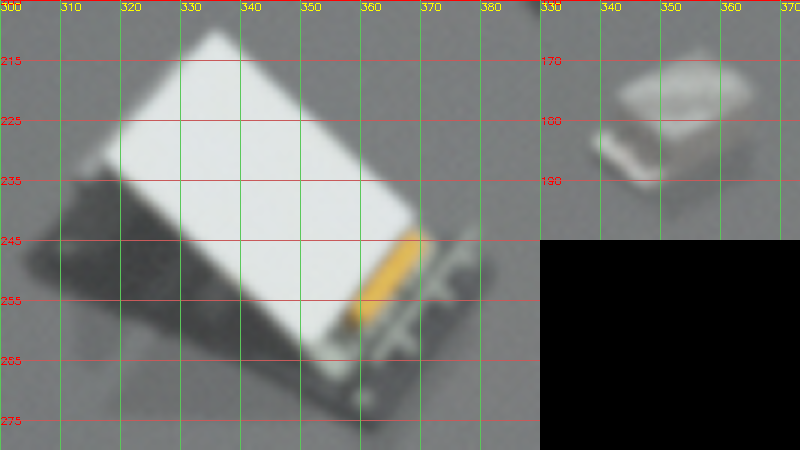

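```bash
cat > h.py <<'E'
import numpy as np
from scipy.optimize import least_squares
from scipy.spatial.transform import Rotation as R
from station import get_calibration
def proj(P,c):
    k=get_calibration(c);T=np.linalg.inv(k["world_from_camera"])
    q=np.atleast_2d(P)@T[:3,:3].T+T[:3,3];f=200/np.tan(np.radians(k["fov_y"]/2))
    return np.c_[k["cx"]+f*q[:,0]/q[:,2],k["cy"]+f*q[:,1]/q[:,2]]
def pose(X,Y,Z,yaw,pitch=0.):   # pitch>0: +x end up
    r=R.from_euler('z',yaw)*R.from_euler('y',-pitch); return lambda p: r.apply(p)+[X,Y,Z]
E
cat > fit.py <<'E'
from h import *
S=np.radians(28)
tb=[((135,50,0),(246.2,199.5)),((135,-50,0),(281.2,209.5)),((-12,30,17),(241.7,250.7)),((-12,-30,17),(260.8,256.5)),((0,30,17),(241.7,245.8)),((0,-30,17),(262,252))]
sb=[((135,-50,0),(335.3,209.2)),((135,50,0),(317,229.8)),((-12,-30,17),(371.2,244.5)),((-12,30,17),(361.5,258.7))]
te=[((50),(237,242.8)),((-50),(270,253.2))]; se=[((50),(350.3,262)),((-50),(368.3,240))]
def res(p):
    f=pose(*p[:4],S);o=[]
    for c,l,e in(("top",tb,te),("side",sb,se)):
        P=np.array([a for a,_ in l]+[(p[4]*1e3,a,0) for a,_ in e])/1e3
        o.append(proj(f(P),c)-np.array([b for _,b in l+e]))
    return np.vstack(o)
s=least_squares(lambda p:res(p).ravel(),[.45,.13,.03,0.,0],loss='soft_l1',x_scale=[.1,.1,.1,.1,.1]);print("bed x y z yaw whiteend",s.x,"\n",res(s.x).round(1))
th=[((40,-22,8),(352.8,198.7)),((40,22,8),(344,211.5)),((-40,-22,33),(375.3,214.5)),((-40,22,33),(367,227.5))]
sh=[((40,-22,8),(339.5,182)),((40,22,8),(347.8,190.3)),((-40,-22,33),(355.3,167.8)),((-40,22,33),(365.3,175)),((24,-22,33),(342.8,175.3)),((24,22,33),(350.8,182))]
def rh(p):
    f=pose(p[0],p[1],0,p[2]);return np.vstack([proj(f(np.array([a for a,_ in l])/1e3),c)-np.array([b for _,b in l]) for c,l in(("top",th),("side",sh))])
for y0 in(0.5,):
    s=least_squares(lambda p:rh(p).ravel(),[.47,-.1,.7]);print("hs",s.x,"\n",rh(s.x).round(1))
E
python3 fit.py
```

```text
bed x y z yaw whiteend [ 0.47223207  0.16102165  0.02463351 -0.27763795 -0.00107849] 
 [[-0.  -0. ]
 [-0.1  0.6]
 [-0.7 -0.6]
 [ 0.4 -0.1]
 [ 0.1  0.7]
 [ 0.1  0.8]
 [-0.1 -0.7]
 [ 0.3 -0.8]
 [-0.2 -0.1]
 [-0.2  0.2]
 [-0.2  0.2]
 [-0.7 -0.6]
 [ 1.5  0.2]
 [ 0.5  0.1]]
hs [ 0.57466264 -0.14013926  0.96900337] 
 [[-0.7  0.7]
 [-0.5  0.1]
 [ 0.6  0.1]
 [ 0.1 -0.3]
 [-1.   0.6]
 [-0.8 -0.6]
 [ 1.4 -0.3]
 [ 0.1 -0.7]
 [-0.4 -0.2]
 [ 0.2  0.2]]
```

```bash
cat >> h.py <<'E'
from station import readout
def go(x,y,z,yawdeg):
    o=readout.get_obs();r=R.from_quat(np.roll(o["tool_rot"],-1));M=r.as_matrix()
    d=M.T@(np.array([x,y,z])-o["eef_pos"])*100
    y0=np.degrees(np.arctan2(M[1,0],M[0,0]));t=-((yawdeg-y0+180)%360-180)
    print("t",o["t"],"pos",o["eef_pos"].round(4),"yaw",round(y0,1),"q7",round(o["q"][6],2),"w",round(o["gripper_width"],3),"F",o["contact_force"].round(1),"-> delta cm",d.round(2),"turn",round(t,1))
E
python3 -c "
from h import *
go(.571,-.145,.15,-34.5)"
```

```text
t 1.0 pos [ 0.1909 -0.6474  0.2483] yaw -73.6 q7 -0.08 w 1.001 F [ 0.3  0.1 -0. ] -> delta cm [-37.44 -50.66   9.83] turn -39.1
```

Request:
carry_out --deltas '[[[-3.0,-4.0,0],-5],[[-7,-9.5,0.5],-10],[[-11,-15,2],-20],[[-15,-20,3],-30],[[-19,-25.5,4],-39.1],[[-23,-31,5],-39.1],[[-27,-36.5,6],-39.1],[[-31,-42,8],-39.1],[[-37.4,-50.7,9.8],-39.1],[[-37.4,-50.7,9.8],-39.1]]' --hand 1

```text
t: 2.25
eef_pos: [0.5569, -0.1645, 0.1551]
tool_rot: [0.0, 0.955, -0.297, 0.0]
contact_force: [1.2, -0.1, 0.4]
gripper_width: 1.0
```

```bash
python3 -c "
from h import *
go(.571,-.145,.023,-34.5)"
```

```text
t 2.25 pos [ 0.5569 -0.1645  0.1551] yaw -34.5 q7 -0.58 w 1.0 F [ 1.2 -0.1  0.4] -> delta cm [ 0.04 -2.41 13.21] turn -0.0
```

Request:
carry_out --deltas '[[[0,-2.4,3],0],[[0,-2.4,7],0],[[0,-2.4,11],0],[[0,-2.4,13.2],0],[[0,-2.4,13.2],0],[[0,-2.4,13.2],0]]'

```text
t: 3.0
eef_pos: [0.5715, -0.145, 0.0241]
tool_rot: [0.0, 0.955, -0.297, 0.001]
contact_force: [-0.1, -0.0, 0.0]
gripper_width: 1.002
```

Request:
carry_out --deltas '[[[0,0,0],0],[[0,0,0],0],[[0,0,0],0],[[0,0,0],0],[[0,0,0],0]]' --hand 0 --newtons 30

```text
t: 3.62
eef_pos: [0.5719, -0.1451, 0.025]
tool_rot: [0.0, 0.955, -0.297, 0.002]
contact_force: [-1.4, -1.0, 6.4]
gripper_width: 0.511
```

```bash
python3 -c "
from h import *
from station import read_camera
import cv2
for i,c in enumerate(('top','side')):
    im=read_camera(c)[:,:,::-1]; im=(im[180:240,320:400],im[140:210,310:390])[i]
    cv2.imwrite(f'pics/g{i}.png',im)
a,b=[cv2.resize(cv2.imread(f'pics/g{i}.png'),(400,300+50*i),interpolation=cv2.INTER_CUBIC)[:300] for i in (0,1)]
cv2.imwrite('pics/g.png',np.hstack([a,b]))
go(.571,-.145,.023,-34.5)"
```

```text
t 3.725 pos [ 0.5719 -0.145   0.025 ] yaw -34.5 q7 -0.69 w 0.508 F [-1.5 -0.1  7. ] -> delta cm [-0.07  0.05  0.2 ] turn -0.0
```

View pics/g.png

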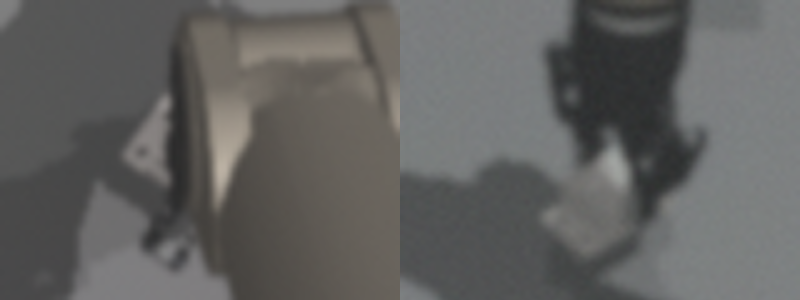

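```bash
cat >> h.py <<'E'
def hz(h,z,yaw,y=0.):   # h horizontal distance from bed_datum up the slope, z world, mm
    a=-0.27764; go(.4722+h/1e3*np.cos(a)-y/1e3*np.sin(a),.1610+h/1e3*np.sin(a)+y/1e3*np.cos(a),z/1e3,yaw)
E
python3 -c "
from h import *
hz(49.5,150,74.1)"
```

```text
t 3.725 pos [ 0.5719 -0.145   0.025 ] yaw -34.5 q7 -0.69 w 0.508 F [-1.5 -0.1  7. ] -> delta cm [-20.82 -21.16 -12.55] turn -108.6
```

Request:
carry_out --deltas '[[[0,0,-4],0],[[0,0,-9],0],[[-1,-1,-13],-10],[[-4,-4,-15],-20],[[-8,-8,-15],-30],[[-12,-12,-15],-40],[[-16,-16.5,-15],-50],[[-20.8,-21.2,-15],-60],[[-20.8,-21.2,-15],-70],[[-20.8,-21.2,-15],-80]]'

```text
t: 4.97
eef_pos: [0.5193, 0.149, 0.1744]
tool_rot: [0.001, 0.921, 0.391, 0.001]
contact_force: [0.7, -0.3, -3.0]
gripper_width: 0.507
```

Request:
carry_out --deltas '[[[0,0,0],-10],[[0,0,0],-20],[[0,0,0],-30],[[0,0,0],-30],[[0,0,0],-30]]'

```text
t: 5.6
eef_pos: [0.5192, 0.1487, 0.1742]
tool_rot: [0.001, 0.789, 0.614, 0.001]
contact_force: [0.4, 0.8, -2.1]
gripper_width: 0.508
```

```bash
python3 -c "
from h import *
hz(49.5,105,74.1)"
```

```text
t 5.6 pos [0.5192 0.1487 0.1742] yaw 75.8 q7 0.54 w 0.508 F [ 0.4  0.8 -2.1] -> delta cm [-0.11  0.08  6.92] turn 1.7
```

Request:
carry_out --deltas '[[[-0.1,0.1,3],1.7],[[-0.1,0.1,6],1.7],[[-0.1,0.1,7.6],1.7],[[-0.1,0.1,7.8],1.7]]' --newtons 20

```text
t: 6.1
eef_pos: [0.5196, 0.1475, 0.0958]
tool_rot: [0.001, 0.798, 0.602, -0.0]
contact_force: [-1.4, -0.4, -0.6]
gripper_width: 0.51
```

Request:
carry_out --deltas '[[[0,-0.2,0.4],0],[[0,-0.3,0.8],0],[[0,-0.5,1.2],0],[[0,-0.7,1.6],0],[[0,-0.9,2.0],0],[[0,-1.1,2.3],0],[[0,-1.2,2.5],0],[[0,-1.2,2.5],0]]'

```text
t: 7.1
eef_pos: [0.511, 0.1512, 0.0745]
tool_rot: [0.003, 0.799, 0.602, 0.002]
contact_force: [-3.6, -3.6, 20.2]
gripper_width: 0.509
```

```bash
cat > look.py <<'E'
from h import *
from station import read_camera
import cv2,sys
n=sys.argv[1]
a=read_camera('side')[190:290,290:400,::-1]; b=read_camera('top')[180:280,220:300,::-1]
f=lambda i:cv2.resize(i,None,fx=4,fy=4,interpolation=cv2.INTER_CUBIC)
cv2.imwrite(f'pics/{n}.png',np.hstack([f(a),f(b)]))
E
python3 look.py p1; python3 -c "
from h import *
hz(37.4,72.8,74.1)"
```

```text
t 7.2 pos [0.511  0.1512 0.0745] yaw 74.0 q7 0.38 w 0.506 F [-2.8 -4.7 20.9] -> delta cm [-0.12 -0.26  0.16] turn -0.1
```

View pics/p1.png

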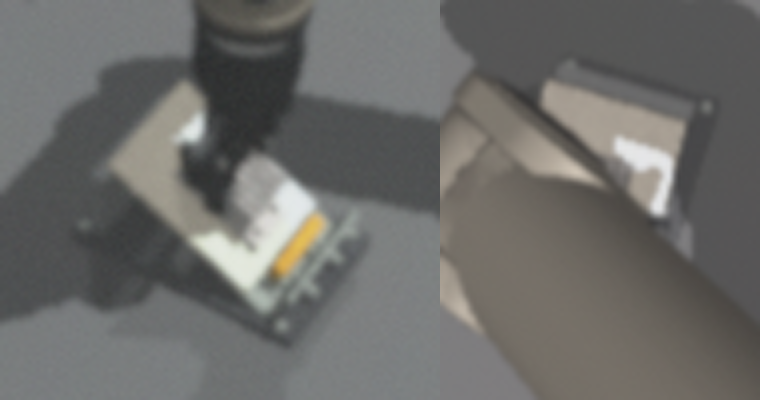

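Request:
carry_out --deltas '[[[0,0,0],0],[[0,0,0],0],[[0,-0.4,0.2],0],[[0,-0.8,0.4],0],[[0,-1.2,0.63],0],[[0,-1.5,0.8],0],[[0,-1.8,0.96],0],[[0,-2.1,1.12],0],[[0,-2.1,1.12],0],[[0,-2.1,1.12],0]]' --newtons 45

```text
t: 8.45
eef_pos: [0.4927, 0.1571, 0.0643]
tool_rot: [0.004, 0.799, 0.601, 0.004]
contact_force: [2.0, -2.1, 9.8]
gripper_width: 0.503
```

```bash
python3 look.py p2; python3 -c "
from h import *
hz(18.8,63.2,74.1)"
```

```text
t 8.55 pos [0.4927 0.1571 0.0643] yaw 74.0 q7 0.33 w 0.509 F [ 2.  -1.9  9.6] -> delta cm [-0.19 -0.2   0.11] turn -0.1
```

View pics/p2.png

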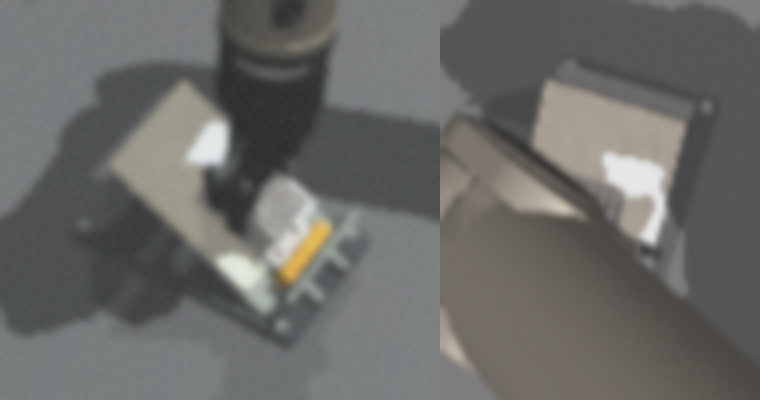

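Request:
carry_out --deltas '[[[0,-0.25,0.0],0],[[0,-0.4,0.1],0],[[0,-0.6,0.25],0],[[0,-0.7,0.3],0],[[0,-0.7,0.3],0],[[0,-0.7,0.3],0]]'

```text
t: 9.3
eef_pos: [0.4914, 0.1577, 0.0638]
tool_rot: [0.007, 0.8, 0.6, 0.007]
contact_force: [9.6, -8.9, 18.3]
gripper_width: 0.506
```

```bash
python3 look.py p3; python3 -c "
from h import *
hz(18.8,63.2,74.1)
import cv2
a,b=[cv2.imread(f'pics/p{i}.png')[100:,200:440] for i in(2,3)];cv2.imwrite('pics/d.png',cv2.resize(np.hstack([a,b]),(800,500)))"
```

```text
t 9.4 pos [0.4914 0.1577 0.0638] yaw 73.8 q7 0.31 w 0.509 F [ 9.7 -7.4 17.6] -> delta cm [-0.21 -0.06  0.06] turn -0.3
```

View pics/d.png

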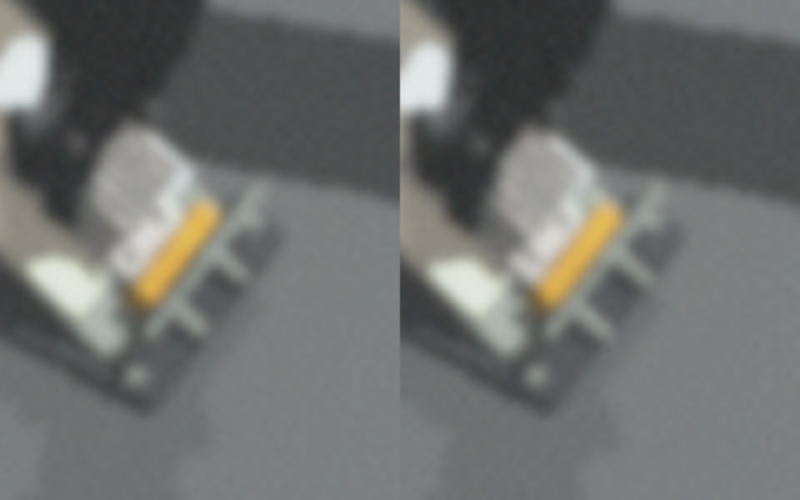

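Request:
carry_out --deltas '[[[0,-0.4,0.3],0],[[0,-0.3,0.4],0],[[0,-0.3,0.4],0],[[0,-0.3,0.4],0]]' --newtons 30

```text
t: 9.9
eef_pos: [0.4917, 0.1577, 0.0634]
tool_rot: [0.011, 0.8, 0.6, 0.009]
contact_force: [-2.4, -9.8, 39.8]
gripper_width: 0.511
```

```bash
python3 -c "
from h import *
hz(18.8,63.2,74.1)"
```

```text
t 9.9 pos [0.4917 0.1577 0.0634] yaw 73.7 q7 0.3 w 0.511 F [-2.4 -9.8 39.8] -> delta cm [-0.21 -0.09  0.02] turn -0.4
```

Request:
carry_out --deltas '[[[0,0.2,-0.3],0],[[0,0.5,-1.5],0],[[0,0.5,-5],0],[[0,0.5,-8],0],[[0,0.5,-10],0],[[0,0.5,-10],0]]' --newtons 45

```text
t: 10.65
eef_pos: [0.494, 0.1572, 0.1643]
tool_rot: [0.011, 0.8, 0.6, 0.009]
contact_force: [-0.3, 0.1, -3.5]
gripper_width: 0.504
```

```bash
python3 -c "
from h import *
go(.57,-.10,.15,-15.9)"
```

```text
t 10.65 pos [0.494  0.1572 0.1643] yaw 73.7 q7 0.45 w 0.504 F [-0.3  0.1 -3.5] -> delta cm [-22.56  14.46   1.8 ] turn 89.6
```

Request:
carry_out --deltas '[[[-3,2,0],10],[[-7,4.5,0],20],[[-11,7,0],30],[[-15,9.5,0],40],[[-19,12,0],50],[[-22.6,14.5,0],60],[[-22.6,14.5,2],70],[[-22.6,14.5,4],80],[[-22.6,14.5,4],89.6],[[-22.6,14.5,4],89.6]]'

```text
t: 11.9
eef_pos: [0.5698, -0.1003, 0.1263]
tool_rot: [0.001, 0.99, -0.137, 0.013]
contact_force: [-0.4, 0.2, -2.0]
gripper_width: 0.511
```

```bash
python3 -c "
from h import *
go(.57,-.10,.046,-15.9)"
```

```text
t 11.9 pos [ 0.5698 -0.1003  0.1263] yaw -15.8 q7 -0.44 w 0.511 F [-0.4  0.2 -2. ] -> delta cm [-0.19 -0.03  8.03] turn 0.1
```

Descend, tip flat with a light grip while drawing away from the tongue, then open.

Request:
carry_out --deltas '[[[0,0,3],0],[[0,0,6],0],[[0,0,8],0],[[0,0.4,8.6],0],[[0,0.8,9.0],0],[[0,1.2,9.4],0],[[0,1.6,9.8],0],[[0,2.0,10.1],0],[[0,2.2,10.3],0],[[0,2.2,10.3],0]]' --newtons 20

```text
t: 13.15
eef_pos: [0.5683, -0.1208, 0.0251]
tool_rot: [0.0, 0.991, -0.136, 0.015]
contact_force: [-0.8, 3.2, 5.0]
gripper_width: 0.51
```

```bash
python3 -c "
from h import *
go(.57,-.10,.046,-15.9)"
```

```text
t 13.15 pos [ 0.5683 -0.1208  0.0251] yaw -15.7 q7 -0.47 w 0.51 F [-0.8  3.2  5. ] -> delta cm [-0.34 -2.05 -2.09] turn 0.2
```

Request:
carry_out --deltas '[[[0,0,0],0],[[0,0,-2],0],[[0,0,-6],0],[[0,0,-10],0],[[0,0,-13],0],[[0,0,-15],0],[[0,0,-15],0]]' --newtons 45

```text
t: 14.02
eef_pos: [0.565, -0.1208, 0.1777]
tool_rot: [0.001, 0.99, -0.137, 0.017]
contact_force: [0.4, 0.1, -2.5]
gripper_width: 0.514
```

```bash
python3 -c "
from h import *
hz(38.3,150,-105.9)"
```

```text
t 14.025 pos [ 0.565  -0.1208  0.1777] yaw -15.7 q7 -0.37 w 0.514 F [ 0.4  0.1 -2.5] -> delta cm [-12.82 -24.59   2.41] turn 90.2
```

Request:
carry_out --deltas '[[[-2,-3.5,0],10],[[-4,-7.5,0],20],[[-6,-11.5,0],30],[[-8,-15.5,0],40],[[-10,-19.5,0],50],[[-12,-23,0],60],[[-12.8,-24.6,0],70],[[-12.8,-24.6,0],80],[[-12.8,-24.6,0],90],[[-12.8,-24.6,0],90.2]]'

```text
t: 15.28
eef_pos: [0.5078, 0.1504, 0.1735]
tool_rot: [0.01, -0.603, 0.797, -0.012]
contact_force: [-0.4, 0.3, -2.3]
gripper_width: 0.506
```

```bash
python3 -c "
from h import *
hz(38.3,98,-105.9)
o=readout.get_obs();print(R.from_quat(np.roll(o['tool_rot'],-1)).as_matrix().round(3))"; python3 look.py q0
```

```text
t 15.275 pos [0.5078 0.1504 0.1735] yaw -105.8 q7 -2.36 w 0.506 F [-0.4  0.3 -2.3] -> delta cm [-0.03  0.13  7.55] turn 0.1
[[-0.272 -0.962  0.032]
 [-0.962  0.272 -0.007]
 [-0.002 -0.032 -0.999]]
```

View pics/q0.png

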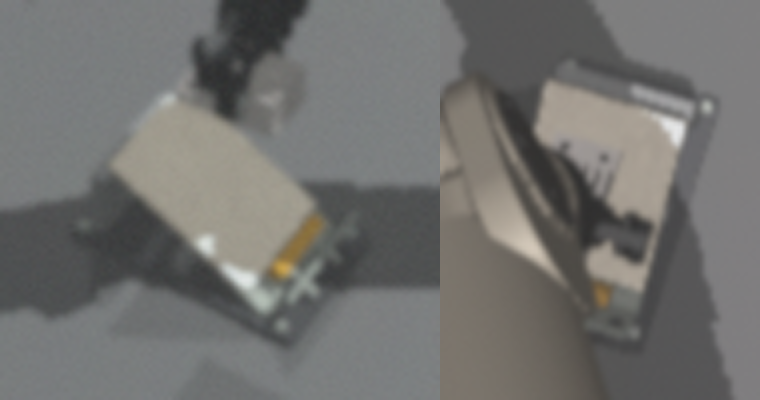

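Request:
carry_out --deltas '[[[0,0.1,3],0],[[0,0.1,6],0],[[0,0.1,7.5],0],[[0,0.1,7.6],0]]' --newtons 20

```text
t: 15.88
eef_pos: [0.5093, 0.15, 0.0971]
tool_rot: [0.01, -0.604, 0.797, -0.012]
contact_force: [0.2, 0.8, -2.1]
gripper_width: 0.509
```

Request:
carry_out --deltas '[[[0,0.2,0.4],0],[[0,0.35,0.8],0],[[0,0.5,1.2],0],[[0,0.65,1.6],0],[[0,0.8,2.0],0],[[0,1.0,2.5],0],[[0,1.1,3.0],0],[[0,1.2,3.3],0],[[0,1.2,3.3],0]]'

```text
t: 17.0
eef_pos: [0.5009, 0.1537, 0.0659]
tool_rot: [0.012, -0.604, 0.796, -0.013]
contact_force: [-0.6, -0.4, 3.5]
gripper_width: 0.507
```

```bash
python3 -c "
from h import *
hz(27.5,67.5,-105.9)"
```

```text
t 17.0 pos [0.5009 0.1537 0.0659] yaw -105.6 q7 -2.43 w 0.507 F [-0.6 -0.4  3.5] -> delta cm [ 0.08  0.2  -0.17] turn 0.3
```

Request:
carry_out --deltas '[[[0,0.1,0.2],0],[[0,0.15,0.35],0],[[0,0.15,0.35],0]]'

```text
t: 17.38
eef_pos: [0.501, 0.1538, 0.0649]
tool_rot: [0.014, -0.604, 0.797, -0.014]
contact_force: [-5.3, -2.9, 14.8]
gripper_width: 0.51
```

```bash
python3 look.py q1; python3 -c "
from h import *
hz(27.5,67.5,-105.9)"
```

```text
t 17.475 pos [0.501  0.1538 0.0649] yaw -105.6 q7 -2.44 w 0.509 F [-4.3 -2.5 14.9] -> delta cm [ 0.09  0.2  -0.27] turn 0.3
```

View pics/q1.png

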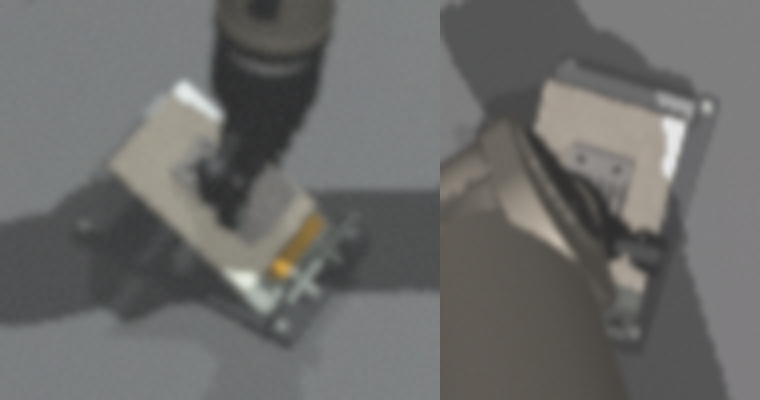

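Request:
carry_out --deltas '[[[0,0,0],0],[[0,0,-0.1],0],[[0,0,-0.3],0],[[0,0,-0.5],0],[[0,0,-0.5],0]]' --hand 0.6

```text
t: 18.1
eef_pos: [0.5008, 0.1539, 0.07]
tool_rot: [0.014, -0.604, 0.797, -0.014]
contact_force: [0.2, -0.4, -0.6]
gripper_width: 0.599
```

Request:
carry_out --deltas '[[[0,0,0],0],[[0,0,0],0],[[0,0,0],0],[[0,0,0],0]]' --hand 0 --newtons 45

```text
t: 18.6
eef_pos: [0.5008, 0.154, 0.0701]
tool_rot: [0.014, -0.604, 0.797, -0.014]
contact_force: [-1.7, 0.5, 4.6]
gripper_width: 0.505
```

```bash
python3 look.py q2; python3 -c "
from h import *
hz(27.5,67.5,-105.9)"
```

```text
t 18.7 pos [0.5008 0.154  0.0701] yaw -105.6 q7 -2.43 w 0.509 F [-1.6  0.1  5.7] -> delta cm [0.11 0.2  0.25] turn 0.3
```

View pics/q2.png

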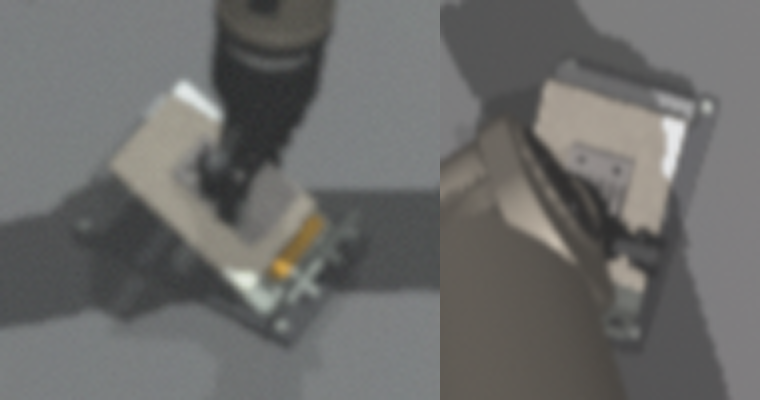

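Request:
carry_out --deltas '[[[0,0.4,0.25],0],[[0,0.8,0.45],0],[[0,1.2,0.65],0],[[0,1.5,0.85],0],[[0,1.8,1.0],0],[[0,2.15,1.15],0],[[0,2.3,1.2],0],[[0,2.3,1.2],0]]'

```text
t: 19.7
eef_pos: [0.4835, 0.162, 0.0602]
tool_rot: [0.018, -0.604, 0.797, -0.015]
contact_force: [1.4, 1.3, 21.4]
gripper_width: 0.504
```

```bash
python3 -c "
from h import *
hz(9,60,-105.9)"
```

```text
t 19.7 pos [0.4835 0.162  0.0602] yaw -105.6 q7 -2.48 w 0.504 F [ 1.4  1.3 21.4] -> delta cm [0.41 0.16 0.01] turn 0.3
```

Request:
carry_out --deltas '[[[0,0.3,0.1],0],[[0,0.6,0.15],0],[[0,0.8,0.25],0],[[0,0.8,0.3],0],[[0,0.8,0.3],0],[[0,0.8,0.3],0]]'

```text
t: 20.45
eef_pos: [0.4792, 0.1637, 0.0581]
tool_rot: [0.021, -0.603, 0.797, -0.016]
contact_force: [5.9, -4.7, 8.9]
gripper_width: 0.506
```

```bash
python3 look.py q3; python3 -c "
from h import *
hz(9,60,-105.9)
import cv2
a,b=[cv2.imread(f'pics/q{i}.png')[150:350,200:440] for i in(2,3)]
for n,i in(('q2',a),('q3',b)):
    h=cv2.cvtColor(i,cv2.COLOR_BGR2HSV);m=cv2.inRange(h,(10,120,80),(35,255,255));print(n,m.astype(bool).sum(),np.argwhere(m).mean(0)/4)"
```

```text
t 20.55 pos [0.4792 0.1637 0.0581] yaw -105.7 q7 -2.49 w 0.507 F [ 6.8 -4.1 10. ] -> delta cm [ 0.46 -0.31 -0.18] turn 0.2
q2 707 [24.78536068 23.58698727]
q3 340 [27.70147059 25.61102941]
```

Request:
carry_out --deltas '[[[0,0.7,0.3],0],[[0,1.0,0.45],0],[[0,1.1,0.55],0],[[0,1.1,0.55],0],[[0,1.1,0.55],0]]'

```text
t: 21.18
eef_pos: [0.4788, 0.1641, 0.0577]
tool_rot: [0.028, -0.601, 0.798, -0.021]
contact_force: [11.9, -16.3, 44.7]
gripper_width: 0.505
```

```bash
python3 look.py q4; python3 -c "
from h import *
hz(9,60,-105.9)
import cv2
a,b=[cv2.imread(f'pics/{i}.png')[100:,200:440] for i in('p3','q4')];cv2.imwrite('pics/d2.png',cv2.resize(np.hstack([a,b]),(800,500)))"
```

```text
t 21.275 pos [0.4788 0.1641 0.0576] yaw -106.0 q7 -2.51 w 0.513 F [ 11.  -17.6  44.4] -> delta cm [ 0.47 -0.37 -0.22] turn -0.1
```

View pics/d2.png

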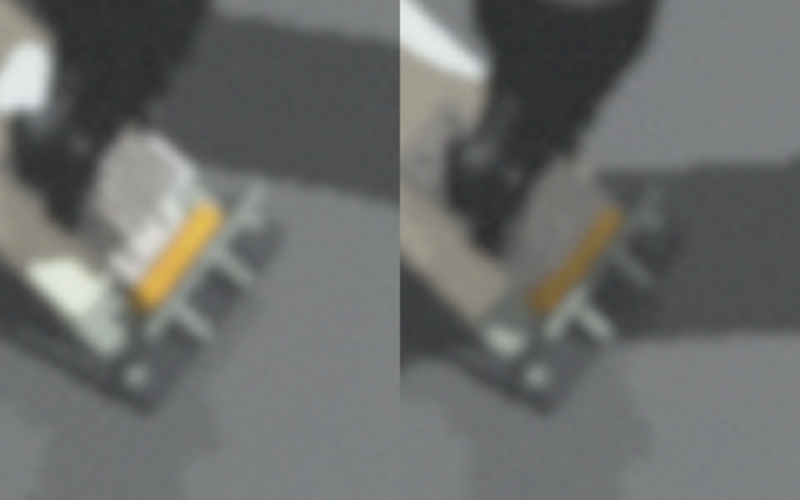

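Request:
carry_out --deltas '[[[0,0,0],0],[[0,0,0],0],[[0,-0.2,-0.1],0],[[0,-0.4,-0.2],0],[[0,-0.6,-0.32],0],[[0,-0.75,-0.4],0],[[0,-0.75,-0.4],0]]'

```text
t: 22.15
eef_pos: [0.4855, 0.1619, 0.0619]
tool_rot: [0.028, -0.601, 0.798, -0.021]
contact_force: [-0.3, 1.5, -0.4]
gripper_width: 0.506
```

```bash
python3 -c "
from h import *
hz(9,60,-105.9)"
```

```text
t 22.15 pos [0.4855 0.1619 0.0619] yaw -106.0 q7 -2.5 w 0.506 F [-0.3  1.5 -0.4] -> delta cm [0.46 0.36 0.16] turn -0.1
```

Request:
carry_out --deltas '[[[0,0,0],0],[[0,0,0],0],[[0,0,0],0],[[0,0,0],0]]' --hand 0.6

```text
t: 22.65
eef_pos: [0.4855, 0.1619, 0.062]
tool_rot: [0.028, -0.601, 0.798, -0.021]
contact_force: [0.6, 0.1, 0.4]
gripper_width: 0.598
```

Request:
carry_out --deltas '[[[0,0,0],0],[[0,0,0],0],[[0,0,0],0],[[0,0,-2],0],[[0,0,-5],0],[[0,0,-9],0],[[0,0,-13],0],[[0,0,-15],0],[[0,-3,-18],0],[[0,-3,-18],0]]' --hand 1

```text
t: 23.9
eef_pos: [0.5046, 0.1535, 0.2461]
tool_rot: [0.03, -0.6, 0.799, -0.022]
contact_force: [-0.3, -0.8, -0.4]
gripper_width: 1.001
```

Request:
carry_out --deltas '[[[5,0,0],0],[[10,0,0],0],[[15,0,0],0],[[20,0,0],0],[[25,0,0],0],[[25,0,0],0]]'

```text
t: 24.65
eef_pos: [0.4327, -0.0898, 0.2397]
tool_rot: [0.029, -0.597, 0.801, -0.022]
contact_force: [0.2, 0.5, 1.1]
gripper_width: 1.001
```

```bash
python3 look.py e1
cat > chk.py <<'E'
from h import *
from station import read_camera,models
import cv2
bed=pose(.4722,.1610,.0246,-.2776,np.radians(28))
box=np.array([[x,y,z] for x0,x1,z in((-40,40,0),(-40,40,8),(-40,24,33)) for x in(x0,x1) for y in(-22,22)])/1e3
def sil(p,c,k=4):
    a=np.pi+p[2];P=np.c_[box[:,0]*np.cos(a)-box[:,1]*np.sin(a)+p[0],box[:,0]*np.sin(a)+box[:,1]*np.cos(a)+p[1],box[:,2]]
    # hs x reversed sign: finned end at low side means hs x = +bed x
    return P
def poly(p,c):
    a=p[2];P=np.c_[box[:,0]*np.cos(a)-box[:,1]*np.sin(a)+p[0],box[:,0]*np.sin(a)+box[:,1]*np.cos(a)+p[1],box[:,2]]
    return P
from itertools import product
for c in("top","side"):
    im=cv2.resize(read_camera(c),None,fx=4,fy=4,interpolation=cv2.INTER_CUBIC);g=cv2.cvtColor(im,cv2.COLOR_RGB2GRAY)
    roi=np.zeros_like(g);cv2.fillConvexPoly(roi,((proj(bed(np.array([[.002,.048,0],[.133,.048,0],[.133,-.048,0],[.002,-.048,0]])),c)+.5)*4).astype(np.int32),1)
    t,_=cv2.threshold(g[roi>0].reshape(-1,1),0,255,cv2.THRESH_OTSU)
    m=(g<t)&(roi>0);best=[]
    for x,y,a in product(np.arange(.03,.062,.002),np.arange(-.016,.017,.002),np.radians([-10,-6,-3,0,3,6,10])):
        s=np.zeros_like(g);h=cv2.convexHull(((proj(bed(poly((x,y,a),c)),c)+.5)*4).astype(np.int32));cv2.fillConvexPoly(s,h,1);s=(s>0)&(roi>0)
        best.append(((s&m).sum()/(s|m).sum(),x-.04,y,np.degrees(a)))
    best.sort(reverse=True);print(c,"thr",t,"mask",m.sum()/roi.sum());print(np.round(best[:4],4))
    print([(n,(models.spot_in(n,c) or [{}])[0].get("centre")) for n in("heatsink","jar","screwdriver","meter","iron_holder")])
E
python3 chk.py
```

```text
top thr 194.0 mask 0.2289462365591398
[[ 7.666e-01 -1.000e-02  2.000e-03  3.000e+00]
 [ 7.658e-01 -1.000e-02  4.000e-03  0.000e+00]
 [ 7.650e-01 -1.000e-02  2.000e-03  6.000e+00]
 [ 7.609e-01 -1.000e-02  4.000e-03  3.000e+00]]
[('heatsink', [235.4, 253.4]), ('jar', [146.0, 260.5]), ('screwdriver', [147.7, 369.4]), ('meter', [241.0, 139.7]), ('iron_holder', [218.3, 478.3])]
side thr 185.0 mask 0.3465733690059683
[[ 0.8664 -0.01    0.008  -6.    ]
 [ 0.8634 -0.01    0.01   -3.    ]
 [ 0.8632 -0.01    0.01   -6.    ]
 [ 0.8632 -0.01    0.008  -3.    ]]
[('heatsink', [236.9, 350.9]), ('jar', [227.4, 268.2]), ('screwdriver', [160.9, 307.3]), ('meter', [349.4, 323.3]), ('iron_holder', [116.6, 375.8])]
```

```bash
cat > asc.py <<'E'
from h import *
from station import read_camera
import cv2
bed=pose(.4722,.1610,.0246,-.2776,np.radians(28))
for c,z in(("top",.008),("side",.008),("top",.033)):
    im=read_camera(c);g=cv2.cvtColor(im,cv2.COLOR_RGB2GRAY)
    print(c,z,"rows: bed x 130..-25 step 5mm; cols: y +45..-45 step 5mm")
    ys=np.arange(45,-46,-5)
    for x in np.arange(105,-26,-5):
        p=proj(bed(np.array([[x/1e3,y/1e3,z] for y in ys])),c).astype(np.float32)
        v=cv2.remap(g,p[:,:1],p[:,1:],cv2.INTER_LINEAR).ravel()
        print(f"{x:4d}"," ".join(f"{a:3d}" for a in v))
E
python3 asc.py
```

```text
top 0.008 rows: bed x 130..-25 step 5mm; cols: y +45..-45 step 5mm
 105 225 230 230 230 230 230 230 230 230 230 230 230 230 230 230 230 230 230 229
 100 225 230 230 230 230 230 230 230 230 230 230 230 230 230 230 230 230 230 229
  95 225 230 230 230 230 230 230 230 230 230 230 230 230 230 230 230 230 230 229
  90 224 230 230 230 230 229 229 229 230 230 230 229 230 230 230 230 230 230 230
  85 225 230 230 230 223 213 216 216 215 218 216 217 213 224 230 230 230 230 229
  80 224 230 230 228 207 190 194 194 188 194 189 190 184 208 229 230 230 230 229
  75 225 230 230 228 220 215 205 222 221 222 215 196 213 213 230 230 230 230 229
  70 225 230 229 228 227 214 188 225 227 226 218 180 218 217 229 230 230 230 229
  65 225 230 229 217 211 217 209 220 221 218 218 208 211 208 230 230 230 230 230
  60 225 230 227 184 157 173 165 169 168 165 171 171 167 196 229 230 230 230 229
  55 224 230 224 167 130 131 125 129 128 126 128 128 131 193 229 230 230 230 229
  50 224 229 223 179 136 140 136 138 145 132 149 134 146 190 230 231 230 230 229
  45 225 229 226 203 153 176 153 158 165 147 175 158 175 197 
[... 4962 characters left out ...]
 181 159 161 170 153 174 171 152 120 135 173 188 194
  10 112 165 177 172 185 155 177 167 164 179 162 175 167 162 142 137 171 186 188
   5 110 158 169 168 193 178 185 186 174 193 182 191 185 186 182 174 164 179 177
   0  92 115 121 127 169 178 187 179 177 187 180 179 189 188 184 160 130 133 135
  -5  83  82  84  94 114 123 150 128 121 122 125 121 135 157 141 117 102  95  99
 -10  96  82  84  91  92  96 116 100  92  93  99 101 106 126 111 105  95  85  91
 -15 121 116 116 115 115 115 120 120 117 117 121 119 122 120 120 116 111 109 115
 -20 144 149 147 143 145 143 155 148 143 146 149 147 152 155 149 141 139 141 143
 -25 116 119 118 117 118 122 139 122 117 117 119 117 124 139 126 114 108 107 104
```

```bash
python3 -c "
from station import bot
print(bot.hand_in())"
```

```text
the job is handed in; nothing more can be done
None
```

The heat sink was tested with both ends and handed in at about 25 s of the 56 s allowed. No verdict was reported, so the results below rest on force readings and camera checks.

- **Tongue end:** I tipped the heat sink flat on the bed and pushed it down the slope until it hit a hard stop. The push along the slope was about 18–19 N, well above the 5 N the spring needs. The picture shows the bar up against the bracket.
- **Finned end:** I laid the heat sink on the bench, picked it up again, turned it end for end and pushed the same way. It reached a hard stop at roughly 30 N, with the bar in the same place as before.
- **Release:** I backed up about 8 mm so the spring was relaxed, opened the fingers and moved the arm clear.

**Last checks:**
- **Heat sink:** brightness profiles from both cameras put the finned end about 0–3 mm from the bar's out position. It is about 3 mm off centre, square and flat.
- **Bystanders:** the network positions moved by only a few pixels, at most about 5 (screwdriver, top view). I put that down to detection scatter, and the arm never went near them.

**One check disagreed:** an automatic silhouette fit put the finned end at −10 mm, which was the edge of its search range. The bright aluminium confused its threshold, so I relied on the profiles instead; −10 mm would also be within the limit. By then I had used all 12 picture views, so the final pose was checked by numbers only.

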